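# Open the garnish cooler and take out the lemon

### The job

Open the countertop garnish cooler: two stop nubs hold its clear lid shut, so lift the lid's handle end over them, slide it all the way open and let it lie flat again. Then take the lemon out and lay it down gently on the white cutting board beside the cooler, without disturbing the other things on the worktop.

Things in the scene. Friction and masses are not known exactly. Their poses are not given: they have to be found in the camera images.
- cooler: Steel countertop garnish cooler, fixed, 370 long (its x, towards the robot's right) x 376 (its y, away from the robot) x 120 high to the rails along its x; origin at the middle of its underside. A clear steel-framed lid covers two pans at its left (-x) end: nearer to the robot (-y) the open fruit pan with the lemon, farther a pan of herbs.
- fruit_pan (a point): Centre of the fruit pan's inner floor, 56 mm above the worktop; the pan is 104 mm (cooler's x) by 150 mm (cooler's y) inside and its rim lies 113 mm above the worktop. Axes as the cooler's.
- lid_runner (a joint): How far the lid has been slid open along the cooler's +x, in m: 0 shut, 0.210 against the end stops. It needs 1.5 to 4 N. A black nub 8 mm high on each rail squarely blocks the lid's two front feet (at its handle end) at 0.004: it goes on only with the feet raised over 8 mm until it is past 0.03.
- lid (a joint): Tip of the lid about the axle of its rear rollers (the end away from the handle), in rad: 0 flat on the rails, positive with the handle end raised (limit 0.6). Raising the handle bar 15 mm gives 0.08, which clears the nubs with 2 mm to spare; raise it 20 to 30 mm. The lid weighs 0.35 to 0.6 kg; about 3 N at the handle lifts it, and it falls back flat when let go.
- lid_handle (a point): Middle of the lid's handle, a round steel bar 12 mm thick, 148 mm long along the cooler's y, 131 mm above the worktop with the lid flat, 188 mm from the axle. Shut, it is 38 mm outside the cooler's left end: nothing below, 32 mm free towards the cooler. It can be hooked from the left and below, fingers tilted 45 degrees, or pinched from above. Axes as the lid's: x the way it opens.
- lemon: Yellow lemon, 78 mm long (its x), 55 mm wide, 56 mm high, 0.11 kg; origin at the middle of its underside as it lies at the start, long axis within 0.2 rad of the cooler's x, on the fruit pan's floor. Smooth, so it may roll a little about its long axis.
- cutting_board: White plastic cutting board lying flat, 135 mm (its x) x 332 mm (its y) x 15 mm thick, 0.75 kg, long side pointing roughly away from the robot, to the left or right of the cooler; origin at the middle of its underside.
- ramekin: Bystander: small white porcelain ramekin, 71 mm wide, 44 mm high, on the other side of the cooler than the board; origin under its middle.
- salt_shaker: Bystander: salt shaker, 44 mm wide, 90 mm high, near the robot, to the left of the cooler's near left corner; origin under its middle.

How it is judged:
By the outcome, as a careful person would: the job done as asked, in the order asked, and still so for the second after the job is handed in, with the robot touching nothing.
It also fails if it takes over 64 s, if anything falls off the work surface, if the arm or the gripper's body presses on something with over 40 N, if the wrist force passes 120 N, or if a joint passes its speed limit or range.

### The arm

A 6-joint arm with a two-finger parallel gripper is mounted at the origin on a cart in front of the work surface, level with it; the furniture and walls round the work are solid. World frame = base frame: x ahead of the robot, y to its left, z up, the work surface at z = 0. Lengths are in mm, angles in rad, forces in N, time in s.
With the tool pointing down it reaches from about 275 to 1000 mm from the base axis. Payload 8.4 kg.
Tool frame: the origin (TCP) lies midway between the tips of the shut fingers; the grasp point (between the pads) lies 19 mm behind it; z points along the fingers, y is the line along which they close (so a half turn about z gives the same grasp; the last joint's range is limited). The gripper opens to 85 mm and grips with 20 to 120 N. Pads are 22 mm wide; open, the fingers measure 114 mm over their backs; the gripper's body (76 mm by 85 mm) begins 54 mm behind the grasp point. The pads swing forward as they close: fully open they stand 13 mm farther back than shut.
Start: joints at [1.283, 0.353, 1.633, -0, 1.155, -0.002], TCP at [176.202, 599.651, 231.281] pointing down, gripper open.
Joint ranges: [-2.63, 2.63], [-0.92, 2.1], [0.06, 2.66], [-1.3, 4.44], [0, 2.69], [-3.02, 3.02]. Speed limits (rad/s): [2.22, 2.22, 2.79, 3.14, 3.14, 3.14].

### API

Orientations are given as [roll, pitch, yaw] about the fixed x, y, z axes, in that order (R = Rz(yaw) Ry(pitch) Rx(roll)).
In Python, from rig import monitor, imaging, r gives the robot as it stands.
- The arm moves only by the tool drive_tool, never from a script. Its argument "plan" is a list of rows, each an object of numbers: "x", "y", "z": the shift along the tool's x, y, z in units of 50 mm (1.0 is 50 mm); "ax", "ay", "az": the turn, a rotation vector about the tool's x, y, z in units of 6 degrees (1.0 is 6 degrees); "hand": the finger opening in mm, from 0 to 85.4. In form: [{"x": .., "y": .., "z": .., "ax": .., "ay": .., "az": .., "hand": ..}, ...]. A call has 1 to 8 rows; each row is the pose to reach, as a shift and turn from the pose commanded when the call began, along the tool's axes at that moment; what a row does not reach only later rows make up. A row lasts 1/10 s, in which the tool goes at most 50 mm and 8.59 degrees, less where a joint would pass 70% of its speed; a pose out of reach is approached as far as the arm can. A call with a gripper value outside its range is refused whole. The fingers move at their own pace and stop on an object; "grip_force" is the grip in N (left out, the last holds). Time passes only in rows, so rows that repeat a pose let the fingers close. It gives the time, the measured TCP pose, the force, the opening and the grip force at its end, in the units of the state.
- monitor.sense(): the state, without advancing time (a new reading comes with each control period).
- imaging.grab_frame(name): name is "scene" or "top" or "wrist"; returns the picture (400x640x3 uint8, red, green, blue); there is no depth.
- imaging.camera_info(name): a dict with "mtx" (3x3 intrinsics, pixels), "dist" ([k1, k2, p1, p2, k3] as OpenCV has them; the pictures are not rectified), "R" (3x3) and "t" (3): a world point X has camera coordinates R X + t. Camera axes: x right, y down, z forward; pixel columns grow to the right and rows downward; lengths in mm; the calibration is good to about 2 mm. A picture is of the moment at which its call begins: read the wrist's pose just before it. camera_info takes no time and is no camera call; for the wrist camera it gives the pose at the moment of the call.
- r.sign_off(): hands the job in; it is judged then, once.
The state is a dict: "clock": time; "qpos": joint angles; "qvel": joint speeds; "joint_efforts": joint torques, N m; "eef_pos": TCP position; "tcp_rot": TCP orientation; "contact_force": force on the tool from outside, world axes, zero at the start; "wrist_torque": the same for the moment, N m; "opening": opening from 0.0 (shut) to 1.0 (fully open); "grasp_force": force on a finger pad.
Only numpy, scipy, OpenCV 4.12 (cv2) and the standard library are available. Lean on these libraries where they do the work, as an engineer would, in place of code of your own. Each camera call takes 0.05 s, during which the arm holds its last target. There are 200 camera calls.

## Working session

There is one attempt and no reset: what is moved stays moved. The work goes in short steps, Python scripts to look and compute and a tool call to move; the robot and the scene stay as the last step left them, time stands still between calls to the robot, and variables do not carry over. Pictures are saved under pics/ and viewed, at most 10 in all, crops included, and the job is handed in when it is done.

Besides the shell and the picture viewer there is one more tool, called after "Emit:" as name(argument=value, ...) on one line, values as JSON. drive_tool: Moves the arm, as the interface text tells. Its arguments: {"type":"object","properties":{"plan":{"type":"array","items":{"type":"object","properties":{"x":{"type":"number"},"y":{"type":"number"},"z":{"type":"number"},"ax":{"type":"number"},"ay":{"type":"number"},"az":{"type":"number"},"hand":{"type":"number"}}}},"grip_force":{"type":"number"}},"required":["plan"]}

```bash
mkdir -p pics; ls
python3 - <<'E'
from rig import monitor, imaging, r
import cv2,numpy as np
s=monitor.sense();print(s)
for n in("scene","top"):
    im=imaging.grab_frame(n);cv2.imwrite(f"pics/{n}0.png",im[:,:,::-1])
    c=imaging.camera_info(n);print(n,np.round(c["mtx"],1).tolist(),np.round(-np.array(c["R"]).T@c["t"]),np.round(c["R"],2).tolist())
E
```

```text
pics
{'clock': 0.0, 'qpos': array([ 1.28261111e+00,  3.53644397e-01,  1.63416388e+00, -2.09707200e-06,
        1.15516739e+00, -2.39466271e-03]), 'qvel': array([-0.00184235, -0.00108917, -0.00036827,  0.00042107, -0.00105859,
       -0.00032076]), 'joint_efforts': array([-6.71200542e-04, -6.05254054e+01, -3.42082357e+01, -1.38717905e-04,
        9.29360715e-03,  3.81022190e-06]), 'eef_pos': array([176.05780911, 599.18756206, 230.55128548]), 'tcp_rot': array([-3.14020964e+00, -1.39449877e-06,  2.85580295e+00]), 'contact_force': array([ 0.25754214, -0.14861942,  0.55882412]), 'wrist_torque': array([ 0.00939109, -0.02103519, -0.02175494]), 'grasp_force': 0.0, 'opening': 0.998157852999549}
scene [[389.5, 0.0, 320.7], [0.0, 389.5, 194.3], [0.0, 0.0, 1.0]] [ -36. -573.  965.] [[0.76, -0.65, 0.02], [-0.48, -0.57, -0.67], [0.45, 0.5, -0.74]]
top [[387.7, 0.0, 324.4], [0.0, 387.7, 200.1], [0.0, 0.0, 1.0]] [ 285.   -2. 1449.] [[0.01, -1.0, 0.01], [-0.99, -0.01, -0.14], [0.14, -0.0, -0.99]]
```

View pics/scene0.png

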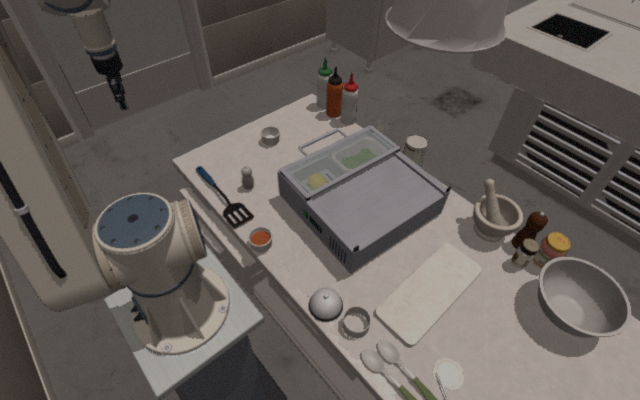

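View pics/top0.png

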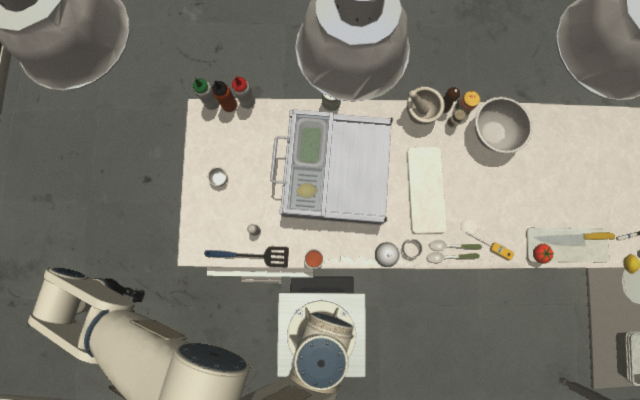

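Scene: the cooler is in the middle, with its handle on the left at about (276,168) in the top view. The lemon is at (307,190), the board at (427,190) to the right, the ramekin at (218,177) and the shaker at (253,230).

```bash
cat > h.py <<'E'
from rig import monitor, imaging, r
import cv2,numpy as np
from scipy.spatial.transform import Rotation as Ro
def ray(c,uv,z):
    p=cv2.undistortPoints(np.array(uv,float).reshape(-1,1,2),np.array(c["mtx"]),np.array(c["dist"])).reshape(-1,2)
    R=np.array(c["R"]);C=-R.T@np.array(c["t"]); d=np.c_[p,np.ones(len(p))]@R
    return C+d*((z-C[2])/d[:,2])[:,None]
def proj(c,X):
    return cv2.projectPoints(np.array(X,float).reshape(-1,1,3),cv2.Rodrigues(np.array(c["R"]))[0],np.array(c["t"],float),np.array(c["mtx"]),np.array(c["dist"]))[0].reshape(-1,2)
def togo(target,rot):
    "shift (50mm units) and turn (6deg units) in tool axes from current pose to target TCP / rpy"
    s=monitor.sense();R0=Ro.from_euler('xyz',s["tcp_rot"]);T=Ro.from_euler('xyz',rot)
    return np.round(R0.inv().apply(np.array(target)-s["eef_pos"])/50,2),np.round((R0.inv()*T).as_rotvec()/np.radians(6),2)
E
python3 - <<'E'
from h import *
c=imaging.camera_info("top");im=cv2.imread("pics/top0.png")
g=im[95:245,255:455];cv2.imwrite("pics/c1.png",cv2.resize(g,None,fx=4,fy=4,interpolation=cv2.INTER_CUBIC))
hsv=cv2.cvtColor(im,cv2.COLOR_BGR2HSV)
m=cv2.inRange(hsv[165:215,285:330],(20,90,80),(32,255,255));M=cv2.moments(m,True)
p=[M['m10']/M['m00']+285,M['m01']/M['m00']+165];print(M['m00'],p,ray(c,p,84))
for n,p,z in(("board",(427,190),15),("ram",(218,177),44),("salt",(253,230),90)):print(n,ray(c,p,z).round())
E
```

```text
21.0 [303.14285714285717, 190.04761904761904] [[516.58416605  69.10321419  84.        ]]
board [[ 533. -394.   15.]]
ram [[570. 388.  44.]]
salt [[372. 243.  90.]]
```

View pics/c1.png

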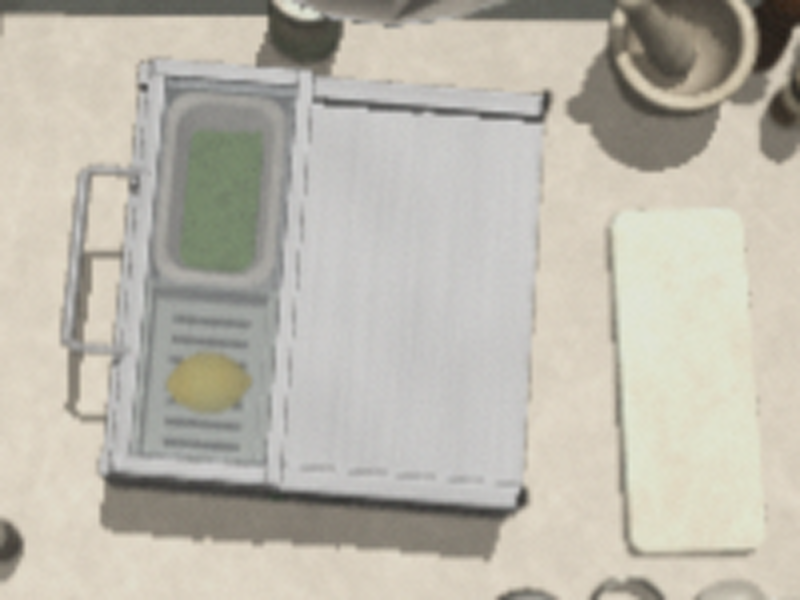

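The crop shows the handle bar from (84,170) to (68,348). The cooler corners are (150,65), (548,97), (520,500) and (105,470), the lemon is at (208,382), and the board corners are (615,212), (743,212), (763,548) and (630,552).

Run:
```python
from h import *
c=imaging.camera_info("top")
f=lambda L,z:ray(c,np.array(L)/4+[254.6,94.6],z)
h=f([(82,172),(68,348)],131);print("handle",h.round(),np.linalg.norm(h[0]-h[1]),h.mean(0))
k=f([(150,65),(548,97),(520,500),(105,470)],122);print("cooler",k.round(),k.mean(0).round(),[np.linalg.norm(k[i]-k[i-1]).round() for i in range(4)])
d=k[1]-k[0]+k[2]-k[3];print("yaw",np.degrees(np.arctan2(d[1],d[0])))
e=h[0]-h[1];print("handle dir yaw",np.degrees(np.arctan2(e[1],e[0])))
print("lemon",f([(208,382)],84), f([(165,382),(252,382)],84).round())
b=f([(615,210),(745,210),(763,550),(630,552)],15);print(b.round(),b.mean(0))
```

```text
handle [[695. 169. 131.]
 [537. 176. 131.]] 158.13548121322907 [616.24876436 172.55798012 131.        ]
cooler [[ 798.  112.  122.]
 [ 772. -246.  122.]
 [ 410. -215.  122.]
 [ 432.  143.  122.]] [603. -51. 122.] [np.float64(367.0), np.float64(358.0), np.float64(364.0), np.float64(358.0)]
yaw -93.89726954123904
handle dir yaw -2.769108727757064
lemon [[516.50742892  56.75632487  84.        ]] [[516.  95.  84.]
 [517.  17.  84.]]
[[ 699. -328.   15.]
 [ 701. -454.   15.]
 [ 375. -459.   15.]
 [ 372. -334.   15.]] [ 536.76507321 -393.63728713   15.        ]
```

Run:
```python
from h import *
print(togo([617,172,215],[np.pi,0,3.0735]))
# lamp triangulation
P=[];
for n,p in(("top",(352,60)),("scene",(447,25))):
    c=imaging.camera_info(n);R=np.array(c["R"]);P.append((-R.T@np.array(c["t"]),ray(c,[p],0)[0]))
(a,b),(c_,d)=P;u=b-a;v=d-c_
s=np.linalg.lstsq(np.c_[u,-v],c_-a,rcond=None)[0];print(a+u*s[0],c_+v*s[1])
```

```text
(array([-10.87,  -5.71,   0.32]), array([-0.01, -0.  , -2.08]))
[768.56061368 -71.27813408 549.52355079] [784.43027939 -89.86267416 559.49359893]
```

Emit:
drive_tool(plan=[{"x": -10.35, "y": -5.86, "z": 0.3, "az": -2.08, "hand": 36}, {"x": -10.35, "y": -5.86, "z": 0.3, "az": -2.08, "hand": 36}, {"x": -10.35, "y": -5.86, "z": 0.3, "az": -2.08, "hand": 36}, {"x": -10.35, "y": -5.86, "z": 0.3, "az": -2.08, "hand": 36}, {"x": -10.35, "y": -5.86, "z": 0.3, "az": -2.08, "hand": 36}, {"x": -10.35, "y": -5.86, "z": 0.3, "az": -2.08, "hand": 36}, {"x": -10.35, "y": -5.86, "z": 0.3, "az": -2.08, "hand": 36}, {"x": -10.35, "y": -5.86, "z": 0.3, "az": -2.08, "hand": 36}])

```text
invalid input
```

Run:
```python
from h import *
print(monitor.sense()["eef_pos"],togo([590,172,215],[np.pi,0,3.0735]))
```

```text
[176.07157063 599.24870763 230.62076077] (array([-10.35,  -5.86,   0.32]), array([-0.01, -0.  , -2.08]))
```

Emit:
drive_tool(plan=[{"x": -0.9, "y": -0.5, "z": 0, "ax": 0, "ay": 0, "az": -0.2, "hand": 36}, {"x": -1.8, "y": -1.0, "z": 0, "ax": 0, "ay": 0, "az": -0.4, "hand": 36}, {"x": -2.7, "y": -1.5, "z": 0, "ax": 0, "ay": 0, "az": -0.6, "hand": 36}, {"x": -3.6, "y": -2.0, "z": 0, "ax": 0, "ay": 0, "az": -0.8, "hand": 36}, {"x": -4.5, "y": -2.5, "z": 0, "ax": 0, "ay": 0, "az": -1.0, "hand": 36}, {"x": -5.4, "y": -3.0, "z": 0.1, "ax": 0, "ay": 0, "az": -1.2, "hand": 36}, {"x": -6.3, "y": -3.5, "z": 0.1, "ax": 0, "ay": 0, "az": -1.4, "hand": 36}, {"x": -7.2, "y": -4.0, "z": 0.1, "ax": 0, "ay": 0, "az": -1.6, "hand": 36}], grip_force=30)

```text
clock: 0.9
eef_pos: [457.7, 313.0, 226.0]
tcp_rot: [-3.141, -0.0, 3.024]
contact_force: [0.1, 0.3, 0.2]
opening: 0.423
grasp_force: 0.0
```

Run:
```python
from h import *
print(monitor.sense()["eef_pos"],togo([590,172,215],[np.pi,0,3.0735]))
```

```text
[457.66801968 312.99583885 225.99609056] (array([-2.96, -2.49,  0.22]), array([-0.  , -0.  , -0.47]))
```

Emit:
drive_tool(plan=[{"x": -0.7, "y": -0.6, "z": 0.1, "ax": 0, "ay": 0, "az": -0.2, "hand": 36}, {"x": -1.4, "y": -1.2, "z": 0.1, "ax": 0, "ay": 0, "az": -0.4, "hand": 36}, {"x": -2.1, "y": -1.8, "z": 0.2, "ax": 0, "ay": 0, "az": -0.4, "hand": 36}, {"x": -2.7, "y": -2.3, "z": 0.2, "ax": 0, "ay": 0, "az": -0.4, "hand": 36}, {"x": -2.9, "y": -2.5, "z": 0.2, "ax": 0, "ay": 0, "az": -0.4, "hand": 36}, {"x": -2.9, "y": -2.5, "z": 0.2, "ax": 0, "ay": 0, "az": -0.4, "hand": 36}, {"x": -2.9, "y": -2.5, "z": 0.2, "ax": 0, "ay": 0, "az": -0.4, "hand": 36}])

```text
clock: 1.6
eef_pos: [585.3, 174.0, 215.9]
tcp_rot: [3.141, -0.001, 3.065]
contact_force: [-0.1, -0.0, -0.7]
opening: 0.422
grasp_force: 0.0
```

Run:
```python
from h import *
print(monitor.sense()["eef_pos"])
c=imaging.camera_info("wrist");im=imaging.grab_frame("wrist")[:,:,::-1]
cv2.imwrite("pics/w1.png",im)
import json;json.dump({k:np.array(v).tolist() for k,v in c.items()},open("w1.json","w"))
print(proj(c,[[530,172,131],[590,172,131],[650,172,131]]).round())
```

```text
[585.2522852  173.98994416 215.94528757]
[[310. 145.]
 [317. 220.]
 [322. 284.]]
```

View pics/w1.png

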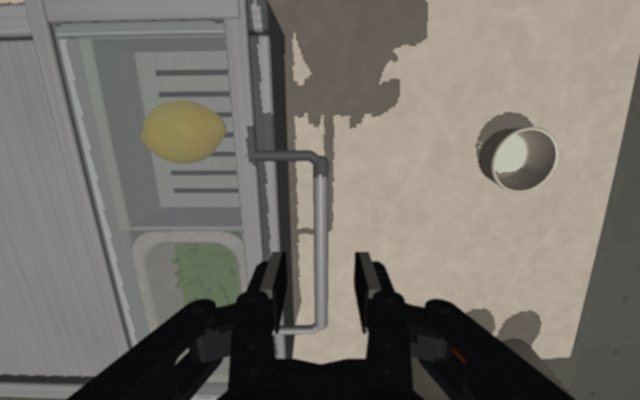

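The wrist picture shows the bar running from (321,160) to (321,328), midway between the fingers (inner faces at about 284 and 357). The lemon is at (184,131).

Run:
```python
from h import *
import json
c=json.load(open("w1.json"))
h=ray(c,[(321.5,160),(321,328)],131);print(h,np.linalg.norm(h[0]-h[1]),h.mean(0),np.degrees(np.arctan2(*(h[1]-h[0])[[1,0]])))
print("lemon",ray(c,[(184,131),(141,131),(226,131),(184,100),(184,163)],84).round())
print("outer pan/cooler left edge z122",ray(c,[(243,20),(268,250)],122).round())
```

```text
[[541.68567931 179.67398806 131.        ]
 [697.19030066 167.42675167 131.        ]] 155.98615984071327 [619.43798998 173.55036987 131.        ] -4.503206746357073
lemon [[514.  58.  84.]
 [511.  20.  84.]
 [517.  96.  84.]
 [488.  64.  84.]
 [542.  52.  84.]]
outer pan/cooler left edge z122 [[441. 133. 122.]
 [618. 127. 122.]]
```

Emit:
drive_tool(plan=[{"x": 0, "y": 0.05, "z": 0, "ax": 0, "ay": 0, "az": 0, "hand": 28}, {"x": 0, "y": 0.05, "z": 0.4, "ax": 0, "ay": 0, "az": 0, "hand": 28}, {"x": 0, "y": 0.05, "z": 0.9, "ax": 0, "ay": 0, "az": 0, "hand": 28}, {"x": 0, "y": 0.05, "z": 1.4, "ax": 0, "ay": 0, "az": 0, "hand": 28}, {"x": 0, "y": 0.05, "z": 1.75, "ax": 0, "ay": 0, "az": 0, "hand": 28}, {"x": 0, "y": 0.05, "z": 1.94, "ax": 0, "ay": 0, "az": 0, "hand": 28}, {"x": 0, "y": 0.05, "z": 1.94, "ax": 0, "ay": 0, "az": 0, "hand": 28}, {"x": 0, "y": 0.05, "z": 1.94, "ax": 0, "ay": 0, "az": 0, "hand": 28}])

```text
clock: 2.45
eef_pos: [586.5, 176.7, 120.0]
tcp_rot: [3.141, 0.001, 3.066]
contact_force: [-0.2, 0.1, 0.1]
opening: 0.329
grasp_force: 0.0
```

Emit:
drive_tool(plan=[{"x": 0, "y": 0, "z": 0, "ax": 0, "ay": 0, "az": 0, "hand": 6}, {"x": 0, "y": 0, "z": 0, "ax": 0, "ay": 0, "az": 0, "hand": 6}, {"x": 0, "y": 0, "z": 0, "ax": 0, "ay": 0, "az": 0, "hand": 6}, {"x": 0, "y": 0, "z": 0, "ax": 0, "ay": 0, "az": 0, "hand": 6}, {"x": 0, "y": 0, "z": 0, "ax": 0, "ay": 0, "az": 0, "hand": 6}, {"x": 0, "y": 0, "z": 0, "ax": 0, "ay": 0, "az": 0, "hand": 6}], grip_force=30)

```text
clock: 3.05
eef_pos: [586.8, 176.0, 120.4]
tcp_rot: [3.141, 0.001, 3.065]
contact_force: [-0.7, -3.4, 6.4]
opening: 0.122
grasp_force: 30.7
```

Emit:
drive_tool(plan=[{"x": 0, "y": 0, "z": -0.1, "ax": 0, "ay": 0, "az": 0, "hand": 6}, {"x": 0, "y": 0, "z": -0.2, "ax": 0, "ay": 0, "az": 0, "hand": 6}, {"x": 0, "y": 0, "z": -0.3, "ax": 0, "ay": 0, "az": 0, "hand": 6}, {"x": 0, "y": 0, "z": -0.4, "ax": 0, "ay": 0, "az": 0, "hand": 6}, {"x": 0, "y": 0, "z": -0.5, "ax": 0, "ay": 0, "az": 0, "hand": 6}, {"x": 0, "y": 0, "z": -0.52, "ax": 0, "ay": 0, "az": 0, "hand": 6}, {"x": 0, "y": 0, "z": -0.52, "ax": 0, "ay": 0, "az": 0, "hand": 6}])

```text
clock: 3.75
eef_pos: [586.5, 173.8, 145.2]
tcp_rot: [-3.138, 0.0, 3.066]
contact_force: [4.2, -13.1, -4.8]
opening: 0.123
grasp_force: 30.2
```

Emit:
drive_tool(plan=[{"x": 0, "y": -0.2, "z": 0, "ax": 0, "ay": 0, "az": 0, "hand": 6}, {"x": 0, "y": -0.6, "z": 0, "ax": 0, "ay": 0, "az": 0, "hand": 6}, {"x": 0, "y": -1.0, "z": 0, "ax": 0, "ay": 0, "az": 0, "hand": 6}, {"x": 0, "y": -1.4, "z": 0, "ax": 0, "ay": 0, "az": 0, "hand": 6}, {"x": 0, "y": -1.8, "z": 0, "ax": 0, "ay": 0, "az": 0, "hand": 6}, {"x": 0, "y": -2.2, "z": 0, "ax": 0, "ay": 0, "az": 0, "hand": 6}, {"x": 0, "y": -2.6, "z": 0, "ax": 0, "ay": 0, "az": 0, "hand": 6}, {"x": 0, "y": -3.0, "z": 0, "ax": 0, "ay": 0, "az": 0, "hand": 6}])

```text
clock: 4.55
eef_pos: [575.6, 26.4, 145.9]
tcp_rot: [3.14, 0.002, 3.065]
contact_force: [4.4, 2.0, -2.4]
opening: 0.123
grasp_force: 30.5
```

Emit:
drive_tool(plan=[{"x": 0, "y": -0.4, "z": 0, "ax": 0, "ay": 0, "az": 0, "hand": 6}, {"x": 0, "y": -0.7, "z": 0, "ax": 0, "ay": 0, "az": 0, "hand": 6}, {"x": 0, "y": -0.95, "z": 0, "ax": 0, "ay": 0, "az": 0, "hand": 6}, {"x": 0, "y": -1.05, "z": 0, "ax": 0, "ay": 0, "az": 0, "hand": 6}, {"x": 0, "y": -1.12, "z": 0, "ax": 0, "ay": 0, "az": 0, "hand": 6}, {"x": 0, "y": -1.15, "z": 0, "ax": 0, "ay": 0, "az": 0, "hand": 6}, {"x": 0, "y": -1.15, "z": 0, "ax": 0, "ay": 0, "az": 0, "hand": 6}])

```text
clock: 5.25
eef_pos: [571.3, -31.2, 145.7]
tcp_rot: [3.142, 0.002, 3.065]
contact_force: [5.1, -1.3, -3.5]
opening: 0.125
grasp_force: 30.5
```

Emit:
drive_tool(plan=[{"x": 0, "y": -0.04, "z": 0, "ax": 0, "ay": 0, "az": 0, "hand": 6}, {"x": 0, "y": -0.08, "z": 0, "ax": 0, "ay": 0, "az": 0, "hand": 6}, {"x": 0, "y": -0.12, "z": 0, "ax": 0, "ay": 0, "az": 0, "hand": 6}, {"x": 0, "y": -0.16, "z": 0, "ax": 0, "ay": 0, "az": 0, "hand": 6}, {"x": 0, "y": -0.16, "z": 0, "ax": 0, "ay": 0, "az": 0, "hand": 6}])

```text
clock: 5.75
eef_pos: [570.8, -36.3, 145.9]
tcp_rot: [3.137, 0.002, 3.064]
contact_force: [6.1, 14.5, 0.2]
opening: 0.127
grasp_force: 30.9
```

Emit:
drive_tool(plan=[{"x": 0, "y": 0, "z": 0.1, "ax": 0, "ay": 0, "az": 0, "hand": 6}, {"x": 0, "y": 0.01, "z": 0.2, "ax": 0, "ay": 0, "az": 0, "hand": 6}, {"x": 0, "y": 0.02, "z": 0.3, "ax": 0, "ay": 0, "az": 0, "hand": 6}, {"x": 0, "y": 0.02, "z": 0.38, "ax": 0, "ay": 0, "az": 0, "hand": 6}, {"x": 0, "y": 0.03, "z": 0.43, "ax": 0, "ay": 0, "az": 0, "hand": 6}, {"x": 0, "y": 0.03, "z": 0.46, "ax": 0, "ay": 0, "az": 0, "hand": 6}, {"x": 0, "y": 0.03, "z": 0.46, "ax": 0, "ay": 0, "az": 0, "hand": 6}])

```text
clock: 6.45
eef_pos: [571.0, -34.1, 122.7]
tcp_rot: [3.137, 0.002, 3.064]
contact_force: [5.9, 17.8, -0.4]
opening: 0.127
grasp_force: 31.2
```

Emit:
drive_tool(plan=[{"x": 0, "y": 0, "z": 0.03, "ax": 0, "ay": 0, "az": 0, "hand": 6}, {"x": 0, "y": 0, "z": 0.05, "ax": 0, "ay": 0, "az": 0, "hand": 6}, {"x": 0, "y": 0, "z": 0.05, "ax": 0, "ay": 0, "az": 0, "hand": 6}, {"x": 0, "y": 0.03, "z": 0.05, "ax": 0, "ay": 0, "az": 0, "hand": 28}, {"x": 0, "y": 0.03, "z": 0.05, "ax": 0, "ay": 0, "az": 0, "hand": 28}, {"x": 0, "y": 0.03, "z": 0.05, "ax": 0, "ay": 0, "az": 0, "hand": 28}])

```text
clock: 7.05
eef_pos: [569.5, -36.0, 119.8]
tcp_rot: [-3.141, -0.001, 3.065]
contact_force: [-0.2, 0.5, -0.4]
opening: 0.331
grasp_force: 0.0
```

Emit:
drive_tool(plan=[{"x": 0, "y": 0, "z": -0.1, "ax": 0, "ay": 0, "az": 0, "hand": 28}, {"x": 0, "y": 0, "z": -0.4, "ax": 0, "ay": 0, "az": 0, "hand": 28}, {"x": 0, "y": 0, "z": -0.9, "ax": 0, "ay": 0, "az": 0, "hand": 28}, {"x": 0, "y": 0, "z": -1.5, "ax": 0, "ay": 0, "az": 0, "hand": 28}, {"x": 0, "y": 0, "z": -2.1, "ax": 0, "ay": 0, "az": 0, "hand": 28}, {"x": 0, "y": 0.5, "z": -2.2, "ax": 0, "ay": 0, "az": 0, "hand": 74}, {"x": 0, "y": 1.0, "z": -2.2, "ax": 0, "ay": 0, "az": 0, "hand": 74}])

```text
clock: 7.75
eef_pos: [574.7, 13.8, 232.1]
tcp_rot: [3.141, 0.003, 3.063]
contact_force: [-0.3, 0.3, -1.0]
opening: 0.659
grasp_force: 0.0
```

Run:
```python
from h import *
print(monitor.sense()["eef_pos"],monitor.sense()["tcp_rot"])
c=imaging.camera_info("wrist");im=imaging.grab_frame("wrist")[:,:,::-1]
cv2.imwrite("pics/w2.png",im)
import json;json.dump({k:np.array(v).tolist() for k,v in c.items()},open("w2.json","w"))
hsv=cv2.cvtColor(im.copy(),cv2.COLOR_BGR2HSV);m=cv2.inRange(hsv,(18,110,70),(34,255,255))
k=max(cv2.findContours(m,0,2)[0],key=cv2.contourArea);e=cv2.minAreaRect(k);print(e)
p=ray(c,cv2.boxPoints(e),84);print(p.round(),ray(c,[e[0]],84).round())
```

```text
[574.6801409   13.8205261  232.08706583] [3.14141753 0.00321001 3.0633229 ]
((360.3000183105469, 127.40000915527344), (67.9764633178711, 63.95154571533203), 26.56505012512207)
[[524.  15.  84.]
 [475.  45.  84.]
 [506. 100.  84.]
 [558.  72.  84.]] [[514.  58.  84.]]
```

View pics/w2.png

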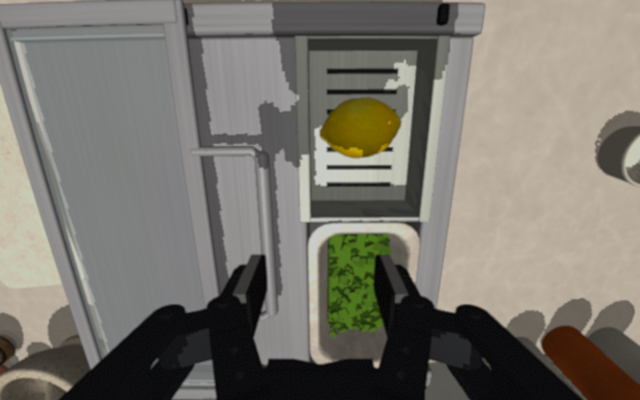

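The lid is open with its handle at (265,155)–(270,315). The lemon lies free in the pan at (361,127), with tips at about (321,131) and (400,124). The pan rim runs from (303,38) to (430,218).

Run:
```python
from h import *
import json
c=json.load(open("w2.json"))
t=ray(c,[(320,132),(401,124)],84);print("tips",t.round(),np.degrees(np.arctan2(*(t[1]-t[0])[[1,0]])),t.mean(0))
print("sides",ray(c,[(361,97),(361,158)],84).round())
q=ray(c,[(309,40),(440,40),(424,220),(304,217)],113);print("rim",q.round(),q.mean(0))
b=ray(c,[(264,152),(272,315)],131);print("bar",b.round(),np.linalg.norm(b[0]-b[1]))
# grasp: tool y across lemon
a=np.arctan2(*(t[1]-t[0])[[1,0]])
for yaw in (a,a-np.pi,a+np.pi):
    print(yaw,togo([514,58,230],[np.pi,0,yaw]))
print(monitor.sense()["qpos"])
```

```text
tips [[516.  20.  84.]
 [514.  96.  84.]] 91.09243962950691 [514.99046631  57.75180003  84.        ]
sides [[488.  59.  84.]
 [543.  57.  84.]]
rim [[443.  17. 113.]
 [450. 119. 113.]
 [601. 111. 113.]
 [589.  -1. 113.]] [520.77977811  61.27376421 113.        ]
bar [[524. -26. 131.]
 [682. -41. 131.]] 158.52774700584587
1.5898629952090593 (array([1.27, 0.72, 0.02]), array([ 0.03,  0.  , 14.08]))
-1.5517296583807338 (array([1.27, 0.72, 0.02]), array([ -0.  ,   0.03, -15.92]))
4.731455648798852 (array([1.27, 0.72, 0.02]), array([ -0.  ,   0.03, -15.92]))
[ 0.02633669  0.27421249  1.74475522  0.00200332  1.12050054 -1.46821042]
```

Emit:
drive_tool(plan=[{"x": 0.16, "y": 0.09, "z": 0, "ax": 0, "ay": 0, "az": 1.4, "hand": 76}, {"x": 0.32, "y": 0.18, "z": 0, "ax": 0, "ay": 0, "az": 2.8, "hand": 76}, {"x": 0.48, "y": 0.27, "z": 0, "ax": 0, "ay": 0, "az": 4.2, "hand": 76}, {"x": 0.64, "y": 0.36, "z": 0, "ax": 0, "ay": 0, "az": 5.6, "hand": 76}, {"x": 0.8, "y": 0.45, "z": 0, "ax": 0, "ay": 0, "az": 7.0, "hand": 76}, {"x": 0.96, "y": 0.54, "z": 0, "ax": 0, "ay": 0, "az": 8.4, "hand": 76}, {"x": 1.12, "y": 0.63, "z": 0, "ax": 0, "ay": 0, "az": 9.8, "hand": 76}, {"x": 1.27, "y": 0.72, "z": 0, "ax": 0, "ay": 0, "az": 11.2, "hand": 76}])

```text
clock: 8.6
eef_pos: [512.7, 54.6, 230.0]
tcp_rot: [-3.141, 0.0, 1.886]
contact_force: [0.2, 0.5, -0.2]
opening: 0.886
grasp_force: 0.0
```

Emit:
drive_tool(plan=[{"x": 0, "y": 0, "z": 0, "ax": 0, "ay": 0, "az": 1.4, "hand": 76}, {"x": 0, "y": 0, "z": 0, "ax": 0, "ay": 0, "az": 2.8, "hand": 76}, {"x": 0, "y": 0, "z": 0, "ax": 0, "ay": 0, "az": 2.8, "hand": 76}, {"x": 0, "y": 0, "z": 0, "ax": 0, "ay": 0, "az": 2.8, "hand": 76}])

```text
clock: 9.0
eef_pos: [513.2, 54.6, 229.9]
tcp_rot: [-3.141, 0.0, 1.603]
contact_force: [-0.7, 0.1, 0.4]
opening: 0.893
grasp_force: 0.0
```

Run:
```python
from h import *
s=monitor.sense();print(s["eef_pos"],s["tcp_rot"],togo([515,58,60],[np.pi,0,1.59]))
c=imaging.camera_info("wrist");im=imaging.grab_frame("wrist")[:,:,::-1]
cv2.imwrite("pics/w3.png",im)
hsv=cv2.cvtColor(im.copy(),cv2.COLOR_BGR2HSV);m=cv2.inRange(hsv,(18,90,50),(34,255,255))
k=max(cv2.findContours(m,0,2)[0],key=cv2.contourArea);b=cv2.boundingRect(k);x,y,w,h=b
print(b,ray(c,[(x,y+h/2),(x+w,y+h/2),(x+w/2,y),(x+w/2,y+h),(x+w/2,y+h/2)],84).round())
```

```text
[513.17306425  54.55725635 229.92578597] [-3.14147758e+00  1.07251519e-04  1.60334964e+00] (array([0.07, 0.04, 3.4 ]), array([-0.  ,  0.  ,  0.13]))
(296, 153, 55, 76) [[488.  56.  84.]
 [543.  58.  84.]
 [514.  95.  84.]
 [517.  16.  84.]
 [515.  57.  84.]]
```

View pics/w3.png

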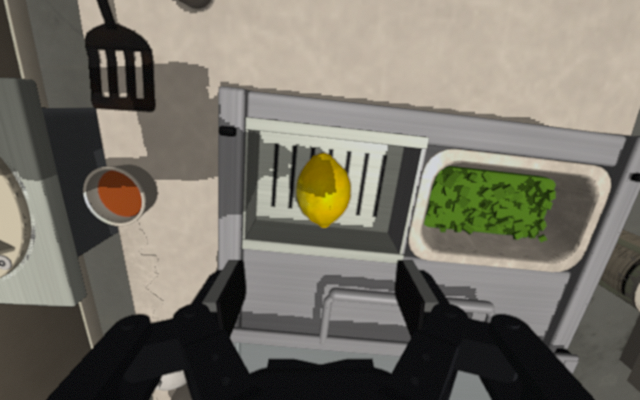

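The lemon is at (323,191), well between the fingers, and its centre comes out at (515,57) again. I'll descend now.

Emit:
drive_tool(plan=[{"x": 0.06, "y": 0.04, "z": 0.4, "ax": 0, "ay": 0, "az": 0, "hand": 76}, {"x": 0.06, "y": 0.04, "z": 1.0, "ax": 0, "ay": 0, "az": 0, "hand": 76}, {"x": 0.06, "y": 0.04, "z": 1.7, "ax": 0, "ay": 0, "az": 0, "hand": 76}, {"x": 0.06, "y": 0.04, "z": 2.3, "ax": 0, "ay": 0, "az": 0, "hand": 76}, {"x": 0.06, "y": 0.04, "z": 2.8, "ax": 0, "ay": 0, "az": 0, "hand": 76}, {"x": 0.06, "y": 0.04, "z": 3.2, "ax": 0, "ay": 0, "az": 0, "hand": 76}, {"x": 0.06, "y": 0.04, "z": 3.4, "ax": 0, "ay": 0, "az": 0, "hand": 76}, {"x": 0.06, "y": 0.04, "z": 3.4, "ax": 0, "ay": 0, "az": 0, "hand": 76}])

```text
clock: 9.85
eef_pos: [515.1, 57.7, 59.0]
tcp_rot: [-3.141, 0.0, 1.601]
contact_force: [0.5, 0.7, 0.4]
opening: 0.891
grasp_force: 0.0
```

Emit:
drive_tool(plan=[{"x": 0, "y": 0, "z": 0, "ax": 0, "ay": 0, "az": 0, "hand": 45}, {"x": 0, "y": 0, "z": 0, "ax": 0, "ay": 0, "az": 0, "hand": 45}, {"x": 0, "y": 0, "z": 0, "ax": 0, "ay": 0, "az": 0, "hand": 45}, {"x": 0, "y": 0, "z": 0, "ax": 0, "ay": 0, "az": 0, "hand": 45}, {"x": 0, "y": 0, "z": 0, "ax": 0, "ay": 0, "az": 0, "hand": 45}, {"x": 0, "y": 0, "z": 0, "ax": 0, "ay": 0, "az": 0, "hand": 45}], grip_force=25)

```text
clock: 10.45
eef_pos: [515.6, 57.9, 61.0]
tcp_rot: [3.14, -0.0, 1.599]
contact_force: [-2.4, 0.3, 5.9]
opening: 0.624
grasp_force: 26.0
```

Emit:
drive_tool(plan=[{"x": 0, "y": 0, "z": -0.15, "ax": 0, "ay": 0, "az": 0, "hand": 45}, {"x": 0, "y": 0, "z": -0.4, "ax": 0, "ay": 0, "az": 0, "hand": 45}, {"x": 0, "y": 0, "z": -0.8, "ax": 0, "ay": 0, "az": 0, "hand": 45}, {"x": 0, "y": 0, "z": -1.3, "ax": 0, "ay": 0, "az": 0, "hand": 45}, {"x": 0, "y": 0, "z": -1.8, "ax": 0, "ay": 0, "az": 0, "hand": 45}, {"x": 0, "y": 0, "z": -2.3, "ax": 0, "ay": 0, "az": 0, "hand": 45}, {"x": 0, "y": 0, "z": -2.7, "ax": 0, "ay": 0, "az": 0, "hand": 45}, {"x": 0, "y": 0, "z": -2.8, "ax": 0, "ay": 0, "az": 0, "hand": 45}])

```text
clock: 11.25
eef_pos: [516.5, 58.0, 203.1]
tcp_rot: [3.137, -0.0, 1.599]
contact_force: [0.4, 0.1, -1.5]
opening: 0.622
grasp_force: 26.6
```

Run:
```python
from h import *
s=monitor.sense();print(s["eef_pos"],s["opening"],s["grasp_force"],togo([535,-394,200],[np.pi,0,1.57]))
```

```text
[516.50468133  58.03221163 203.05059791] 0.6217783180781761 26.630595652386546 (array([-9.05,  0.11,  0.06]), array([ 0.04, -0.  ,  0.28]))
```

Emit:
drive_tool(plan=[{"x": -0.3, "y": 0, "z": 0, "ax": 0, "ay": 0, "az": 0, "hand": 45}, {"x": -0.9, "y": 0, "z": 0, "ax": 0, "ay": 0, "az": 0, "hand": 45}, {"x": -1.6, "y": 0, "z": 0, "ax": 0, "ay": 0, "az": 0, "hand": 45}, {"x": -2.4, "y": 0, "z": 0, "ax": 0, "ay": 0, "az": 0.1, "hand": 45}, {"x": -3.2, "y": 0, "z": 0, "ax": 0, "ay": 0, "az": 0.1, "hand": 45}, {"x": -4.0, "y": 0.1, "z": 0, "ax": 0, "ay": 0, "az": 0.2, "hand": 45}, {"x": -4.8, "y": 0.1, "z": 0, "ax": 0, "ay": 0, "az": 0.2, "hand": 45}, {"x": -5.6, "y": 0.1, "z": 0, "ax": 0, "ay": 0, "az": 0.3, "hand": 45}])

```text
clock: 12.05
eef_pos: [526.9, -224.1, 198.6]
tcp_rot: [-3.14, -0.001, 1.568]
contact_force: [0.8, 0.7, -1.4]
opening: 0.621
grasp_force: 26.6
```

Emit:
drive_tool(plan=[{"x": -0.8, "y": 0, "z": 0, "ax": 0, "ay": 0, "az": 0, "hand": 45}, {"x": -1.6, "y": 0, "z": 0, "ax": 0, "ay": 0, "az": 0, "hand": 45}, {"x": -2.3, "y": 0, "z": 0, "ax": 0, "ay": 0, "az": 0, "hand": 45}, {"x": -2.9, "y": 0, "z": 0, "ax": 0, "ay": 0, "az": 0, "hand": 45}, {"x": -3.3, "y": 0, "z": 0, "ax": 0, "ay": 0, "az": 0, "hand": 45}, {"x": -3.45, "y": 0, "z": 0, "ax": 0, "ay": 0, "az": 0, "hand": 45}, {"x": -3.45, "y": 0, "z": 0, "ax": 0, "ay": 0, "az": 0, "hand": 45}])

```text
clock: 12.75
eef_pos: [527.0, -394.7, 199.0]
tcp_rot: [-3.141, -0.001, 1.567]
contact_force: [-0.7, -0.1, -0.1]
opening: 0.62
grasp_force: 26.6
```

Run:
```python
from h import *
s=monitor.sense();print(s["eef_pos"],s["opening"],s["grasp_force"],togo([535,-394,22],[np.pi,0,1.57]))
c=imaging.camera_info("wrist");im=imaging.grab_frame("wrist")[:,:,::-1];cv2.imwrite("pics/w4.png",im)
hsv=cv2.cvtColor(im.copy(),cv2.COLOR_BGR2HSV)
import json;json.dump({k:np.array(v).tolist() for k,v in c.items()},open("w4.json","w"))
```

```text
[ 527.01278896 -394.69796332  199.04021564] 0.6197772100083476 26.629830971360207 (array([0.01, 0.16, 3.54]), array([-0.01, -0.01, -0.03]))
```

View pics/w4.png

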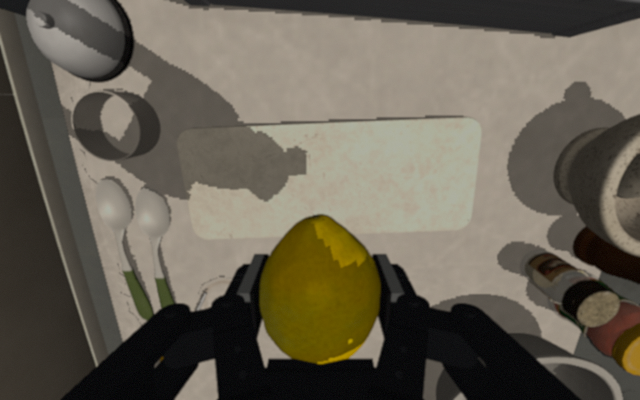

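The lemon is held between the pads, and the board spans (180,130), (480,118), (470,230) and (200,238).

Run:
```python
from h import *
import json
c=json.load(open("w4.json"));b=ray(c,[(180,130),(480,118),(470,230),(200,238)],15);print(b.round(),b.mean(0))
```

```text
[[ 377. -334.   15.]
 [ 695. -323.   15.]
 [ 703. -451.   15.]
 [ 382. -460.   15.]] [ 539.17119443 -392.23550449   15.        ]
```

Board centre (539,-392) agrees with the earlier estimate. Lowering to TCP z of about 24, then creeping down.

Emit:
drive_tool(plan=[{"x": 0, "y": 0.1, "z": 0.4, "ax": 0, "ay": 0, "az": 0, "hand": 45}, {"x": 0, "y": 0.2, "z": 1.0, "ax": 0, "ay": 0, "az": 0, "hand": 45}, {"x": 0, "y": 0.2, "z": 1.7, "ax": 0, "ay": 0, "az": 0, "hand": 45}, {"x": 0, "y": 0.2, "z": 2.4, "ax": 0, "ay": 0, "az": 0, "hand": 45}, {"x": 0, "y": 0.2, "z": 2.9, "ax": 0, "ay": 0, "az": 0, "hand": 45}, {"x": 0, "y": 0.2, "z": 3.2, "ax": 0, "ay": 0, "az": 0, "hand": 45}, {"x": 0, "y": 0.2, "z": 3.4, "ax": 0, "ay": 0, "az": 0, "hand": 45}, {"x": 0, "y": 0.2, "z": 3.45, "ax": 0, "ay": 0, "az": 0, "hand": 45}])

```text
clock: 13.6
eef_pos: [537.7, -393.7, 26.9]
tcp_rot: [-3.141, -0.0, 1.568]
contact_force: [0.4, 0.0, -1.4]
opening: 0.622
grasp_force: 26.7
```

Emit:
drive_tool(plan=[{"x": 0, "y": 0, "z": 0.03, "ax": 0, "ay": 0, "az": 0, "hand": 45}, {"x": 0, "y": 0, "z": 0.05, "ax": 0, "ay": 0, "az": 0, "hand": 45}, {"x": 0, "y": 0, "z": 0.05, "ax": 0, "ay": 0, "az": 0, "hand": 45}])

```text
clock: 13.9
eef_pos: [538.1, -394.8, 25.7]
tcp_rot: [3.14, 0.001, 1.568]
contact_force: [-0.5, 0.5, -0.4]
opening: 0.618
grasp_force: 26.7
```

Emit:
drive_tool(plan=[{"x": 0, "y": 0, "z": 0.03, "ax": 0, "ay": 0, "az": 0, "hand": 45}, {"x": 0, "y": 0, "z": 0.06, "ax": 0, "ay": 0, "az": 0, "hand": 45}, {"x": 0, "y": 0, "z": 0.06, "ax": 0, "ay": 0, "az": 0, "hand": 45}, {"x": 0, "y": 0, "z": 0.06, "ax": 0, "ay": 0, "az": 0, "hand": 45}])

```text
clock: 14.3
eef_pos: [537.5, -394.4, 21.8]
tcp_rot: [-3.142, -0.0, 1.568]
contact_force: [-0.8, -0.3, -1.3]
opening: 0.62
grasp_force: 26.7
```

Emit:
drive_tool(plan=[{"x": 0, "y": 0, "z": 0.02, "ax": 0, "ay": 0, "az": 0, "hand": 45}, {"x": 0, "y": 0, "z": 0.04, "ax": 0, "ay": 0, "az": 0, "hand": 45}, {"x": 0, "y": 0, "z": 0.04, "ax": 0, "ay": 0, "az": 0, "hand": 45}])

```text
clock: 14.6
eef_pos: [537.6, -394.5, 20.1]
tcp_rot: [3.141, 0.0, 1.568]
contact_force: [-1.1, 0.0, 2.5]
opening: 0.627
grasp_force: 27.0
```

Touching at 2.5 N. I'll open slowly so the lemon doesn't roll, then go straight up.

Emit:
drive_tool(plan=[{"x": 0, "y": 0, "z": 0, "ax": 0, "ay": 0, "az": 0, "hand": 56}, {"x": 0, "y": 0, "z": 0, "ax": 0, "ay": 0, "az": 0, "hand": 58}, {"x": 0, "y": 0, "z": 0, "ax": 0, "ay": 0, "az": 0, "hand": 62}, {"x": 0, "y": 0, "z": 0, "ax": 0, "ay": 0, "az": 0, "hand": 68}, {"x": 0, "y": 0, "z": 0, "ax": 0, "ay": 0, "az": 0, "hand": 76}, {"x": 0, "y": 0, "z": 0, "ax": 0, "ay": 0, "az": 0, "hand": 76}, {"x": 0, "y": 0, "z": 0, "ax": 0, "ay": 0, "az": 0, "hand": 76}])

```text
clock: 15.3
eef_pos: [537.6, -394.4, 19.8]
tcp_rot: [3.142, 0.0, 1.568]
contact_force: [0.7, -0.5, 0.1]
opening: 0.891
grasp_force: 0.0
```

Emit:
drive_tool(plan=[{"x": 0, "y": 0, "z": -0.2, "ax": 0, "ay": 0, "az": 0, "hand": 76}, {"x": 0, "y": 0, "z": -0.6, "ax": 0, "ay": 0, "az": 0, "hand": 76}, {"x": 0, "y": 0, "z": -1.2, "ax": 0, "ay": 0, "az": 0, "hand": 76}, {"x": 0, "y": 0, "z": -1.9, "ax": 0, "ay": 0, "az": 0, "hand": 76}, {"x": 0, "y": 0, "z": -2.6, "ax": 0, "ay": 0, "az": 0, "hand": 76}, {"x": 0, "y": 0, "z": -3.2, "ax": 0, "ay": 0, "az": 0, "hand": 76}, {"x": 0, "y": 0, "z": -3.6, "ax": 0, "ay": 0, "az": 0, "hand": 76}, {"x": 0, "y": 0, "z": -3.6, "ax": 0, "ay": 0, "az": 0, "hand": 76}])

```text
clock: 16.1
eef_pos: [539.2, -395.6, 204.2]
tcp_rot: [3.136, 0.004, 1.568]
contact_force: [0.4, -0.1, 0.1]
opening: 0.89
grasp_force: 0.0
```

Run:
```python
from h import *
im=imaging.grab_frame("wrist");im2=imaging.grab_frame("scene")
cv2.imwrite("pics/f.png",np.vstack([cv2.resize(im,(480,300)),cv2.resize(im2,(480,300))])[:,:,::-1])
s=monitor.sense();print(s["eef_pos"],s["qvel"].round(3))
```

```text
[ 537.56871898 -394.3576104   200.22956414] [ 0.     0.026  0.022  0.002 -0.004 -0.001]
```

View pics/f.png

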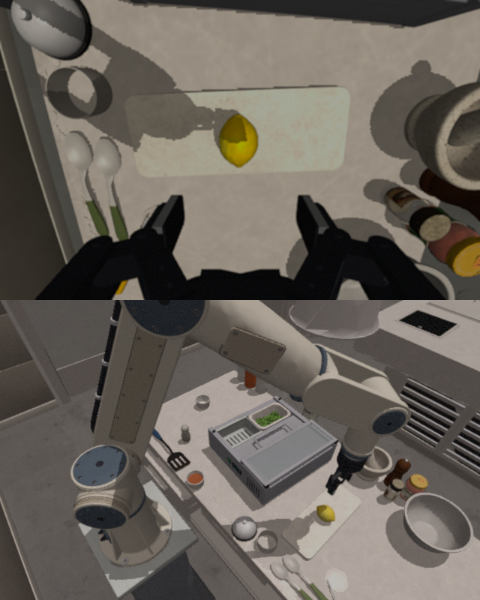

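The lemon rests on the board, at (238,140) in the upper picture. The lower picture shows the lid open and flat, the gripper clear, and the shaker and ramekin undisturbed.

```bash
python3 -c "
from rig import r
print(r.sign_off())"
```

```text
the job is handed in; nothing more can be done
None
```

The job is handed in: the lid is slid fully open against its end stops and lies flat, the lemon rests mid-board on the cutting board, and the last pictures show nothing else disturbed (about 16 s of the 64 s used; the verdict was not shown).

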